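# Pack the gel kit into its cantilever-tray caddy

## Robot

A 6-joint arm with a two-finger parallel gripper is mounted at the origin on a cart in front of the work surface, level with it; the furniture and walls round the work are solid. World frame = base frame: x ahead of the robot, y to its left, z up, the work surface at z = 0. Lengths are in m, angles in rad, forces in N, time in s.
With the tool pointing down it reaches from about 0.15 to 0.775 m from the base axis. Payload 6.1 kg.
Tool frame: the origin (TCP) lies at the very end of the fingers, on their centre line; the grasp point (between the pads) lies 19 mm behind it; z points along the fingers, y is the direction in which the jaws open and shut (so a half turn about z gives the same grasp; the last joint's range is limited). The gripper opens to 85 mm and grips with 20 to 120 N. Pads are 22 mm wide; open, the fingers measure 114 mm over their backs; the gripper's body (76 mm by 85 mm) begins 54 mm behind the grasp point. The pads swing forward as they close: fully open they stand 13 mm farther back than shut.
Start: joints at [-1.281, 0.126, -0.04, 1.405, 0, 1.571], TCP at [0.15, -0.503, 0.231] pointing down, gripper open.
Joint ranges: [-2.72, 2.72], [-0.95, 1.95], [-1.27, 1.35], [-1.78, 2.02], [-1.46, 1.47], [-3.14, 3.14]. Speed limits (rad/s): [2.39, 2.39, 3.01, 3.14, 3.14, 3.14].

## Interface

Orientations are given as a unit quaternion [x, y, z, w].
In Python, from cell import bot gives the robot as it stands.
- The arm moves only by the tool jog_arm, never from a script. Its argument "rows" is a list of rows, each a list of 3 entries, a list of its own where there are three numbers: the gripper's target within -1 to 1 (shut at 1, half-way at 0, fully open at -1), then the shift along the tool's x, y, z normalised to -1 to 1, where 1 is 200 mm, then the turn about the tool's z normalised to -1 to 1, where 1 is 360 degrees. In form: [[fingers, [x, y, z], roll], ...]. A call has 1 to 20 rows; each row is the pose to reach, as a shift and turn from the pose commanded when the call began, along the tool's axes at that moment, turning the shorter way round; what a row does not reach only later rows make up. A row lasts 1/8 s, in which the tool goes at most 62.5 mm and 10.7 degrees, less where a joint would pass 70% of its speed; a pose out of reach is approached as far as the arm can. A call with a number of a shift or a turn outside -1 to 1 is refused whole. A call with a gripper value outside its range is refused whole. The fingers move at their own pace and stop on an object; "newtons" is the grip in N (left out, the last holds). Time passes only in rows, so rows that repeat a pose let the fingers close. It gives the time, the measured TCP pose, the force and the opening at its end, in the units of the state.
- bot.read_state(): the state, without advancing time (a new reading comes with each control period).
- bot.capture(name): name is "side" or "top"; returns (picture, depth): 480x640x3 uint8, red, green, blue; 480x640 float32, m along the optical axis (not along the pixel's ray), 0 where there is no reading.
- bot.camera_model(name): a dict with "fx", "fy", "cx", "cy" (pixels), "R" (3x3) and "t" (3): a world point X has camera coordinates R X + t. Camera axes: x right, y down, z forward; pixel columns grow to the right and rows downward; lengths in m; the calibration is good to about 2 mm. A picture is of the moment at which its call begins. camera_model takes no time and is no camera call.
- bot.close_job(): hands the job in, once; it reports no verdict.
The state is a dict: "t": time; "q": joint angles; "dq": joint speeds; "joint_torque": joint torques, N m; "ee_pos": TCP position; "orientation": TCP orientation; "force": force on the tool from outside, world axes, zero at the start; "torque": the same for the moment, N m; "grip_width": opening from 0.0 (shut) to 1.0 (fully open).
Only numpy, scipy, OpenCV 4.12 (cv2) and the standard library are available. Lean on these libraries where they do the work, as an engineer would, in place of code of your own. Each camera call takes 0.05 s, during which the arm holds its last target. There are 200 camera calls.

## Task

Put the gel kit away in its grey caddy. The slide box and the timer belong under the cantilever top tray, which swings up and back by its pull: lay them side by side, flat on the compartment's floor, and finish with the tray fully down again. The comb and the tweezers belong in the top tray, each down in the recess of its own insert; everything ends right way up as it was found, and the felt pen is left where it lies.

Things in the scene. Friction and masses are not known exactly. Their poses are not given: they have to be found in the camera images.
- caddy: Grey open box, 178 (x) x 262 (y) mm, fixed on the worktop, a cantilever tray on top. Origin: centre of its footprint at worktop height; x to its back (where the tray swings), y left, z up. Compartment under the tray: inside x +-85, y +-127, floor z = 7, rim z = 53 mm, undivided; the two items fit side by side along y. Lowered tray: underside z = 55, floor 59, rim 79 mm.
- tray_lift (a joint): Angle q (rad) of the steel links carrying the tray: 0 = down, 2.0 = fully up and back at the stop. The tray stays level; each point of it runs on an arc: from its place when down it moves 100*(cos(2.880-q)+0.966) mm along caddy x and 100*(sin(2.880-q)-0.259) mm up (at 2.0: 160 back, 51 up, clear of the compartment). Stays back by its weight past 1.31, else sinks down. About 6 N to lift.
- tray_pull (a point): Middle of the tray's black pull: a bar 54 mm long (caddy x), 12 wide (y), 14 high on two posts at the front end of the tray's middle rib; with the tray down at caddy x = -55, y = 0, z = 105 mm. Pinch it from above across its width; 30 mm from its middle down to the inserts. It moves with the tray.
- comb_insert: Grey insert (black recess floor) 164 (x) x 119 (y) x 16 mm, loose with 3 mm play in one of the tray's two cells (caddy y = +64.5 or -64.5 mm, left or right varies). Origin: centre of its underside; x, y as the caddy's. Its recess for the comb, floor 4 mm above the origin, 12 deep: wide slot 134 (x) x 46 (y) mm crossed by a finger notch 48 (x) x 100 (y) mm.
- tweezers_insert: The other grey insert, same outside, in the other cell. Origin: centre of its underside; x, y as the caddy's. Its recess for the tweezers, floor 4 mm above the origin, 12 deep: narrow slot 148 (x) x 25 (y) mm crossed in the middle by a finger notch 48 (x) x 84 (y) mm.
- comb: White plastic gel comb, a flat bar 30 (x) x 118 (y) x 9 mm with teeth along one side, lying flat. Origin: centre of its underside; y along its length. Either end may point to the back. The four things lie in a row, in any order, left of the caddy, in front of a tall fixed imager cabinet (y 0.04 to 0.54 m, from x = 0.54 m, 0.8 m high): keep the arm clear of it.
- tweezers: Steel tweezers lying on their side, 9 (x) x 130 (y) x 13 mm. Origin: centre of the underside; y along their length. Either end may point to the back.
- slide_box: Closed box of microscope slides, lilac and white, 58 (x) x 86 (y) x 30 mm, lying flat. Origin: centre of its underside; y along its length.
- timer: White square bench timer, 62 (x) x 62 (y) x 14 mm with keys on top, lying flat. Origin: centre of its underside.
- felt_pen: Bystander: white and black felt pen 13 (x) x 135 (y) x 16 mm, lying between the caddy and the row of things. Origin: centre of its underside; y along its length. To be left alone.
Mind the look-alikes: they are no part of the job. What is shaped like the timer but green is not meant.

How it is judged:
On the way, in this order (a step that is already met when the one before it is completed fails the run):
1. the top tray is swung up and back, clear of the compartment (value of joint tray_lift above 1.31 rad), for 0.2 s.
2. slide box and timer lie on the compartment's floor (x of slide_box in the frame of caddy between -0.075 and 0.075 m and y of slide_box in the frame of caddy between -0.115 and 0.115 m and z of slide_box in the frame of caddy between 0 and 0.013 m and x of timer in the frame of caddy between -0.075 and 0.075 m and y of timer in the frame of caddy between -0.115 and 0.115 m and z of timer in the frame of caddy between 0 and 0.013 m), for 0.2 s.
At the end, for the whole second after the job is handed in: Tray fully down (below 0.06 rad). Slide box and timer flat on the floor under it (within 6 mm of height). Comb and tweezers each in the recess of its own insert: centre within 13 mm, length within 0.25 rad, seated; inserts in the tray. All right way up within 0.15 rad, at rest, released (all of step 2 and value of joint tray_lift below 0.06 rad and x of comb in the frame of comb_insert between -0.013 and 0.013 m and y of comb in the frame of comb_insert between -0.013 and 0.013 m and z of comb in the frame of comb_insert between 0 and 0.009 m and angle between the y axis of comb and the x axis of comb_insert, either way round below 0.25 rad and z of comb_insert in the frame of caddy between 0.052 and 0.066 m and x of tweezers in the frame of tweezers_insert between -0.013 and 0.013 m and y of tweezers in the frame of tweezers_insert between -0.013 and 0.013 m and z of tweezers in the frame of tweezers_insert between 0 and 0.009 m and angle between the y axis of tweezers and the x axis of tweezers_insert, either way round below 0.25 rad and z of tweezers_insert in the frame of caddy between 0.052 and 0.066 m and angle between each of slide_box, timer, comb, tweezers's own z axis and vertical below 0.15 rad and linear speed of each of slide_box, timer, comb, tweezers below 0.02 m/s and contact force between each of slide_box, timer, comb, tweezers and the fingers below 0.1 N); the robot touches nothing.
It fails at once if the felt pen is shoved aside (distance of felt_pen from where it was at the start of the episode above 0.04 m).
It also fails if it takes over 138 s, if anything falls off the work surface, if the arm or the gripper's body presses on something with over 40 N, if the wrist force passes 120 N, or if a joint passes its speed limit or range.

## Working session

There is one attempt and no reset: what is moved stays moved. The work goes in short steps, Python scripts to look and compute and a tool call to move; the robot and the scene stay as the last step left them, time stands still between calls to the robot, and variables do not carry over. Pictures are saved under pics/ and viewed, about 12 in all and at most 16, crops included, and the job is handed in when it is done.

Besides the shell and the picture viewer there is one more tool, called after "Request:" as name(argument=value, ...), one argument or row to a line, values as JSON. jog_arm: Moves the arm, as the interface text tells. Its arguments: {"type":"object","properties":{"rows":{"type":"array"},"newtons":{"type":"number"}},"required":["rows"]}

```bash
mkdir -p pics; ls
python3 - <<'E'
from cell import bot
import cv2,numpy as np
for n in("top","side"):
    p,d=bot.capture(n); cv2.imwrite(f"pics/{n}0.png",p[:,:,::-1]); np.savez(f"pics/{n}0.npz",p=p,d=d)
    c=bot.camera_model(n); R=np.array(c["R"]);print(n,c["fx"],c["cx"],c["cy"],R.round(3).tolist(),(-R.T@np.array(c["t"])).round(3))
s=bot.read_state();print(s["t"],s["ee_pos"],s["orientation"],s["grip_width"])
E
```

```text
pics
top 575.4531746407755 324.31893907020117 238.3202796906053 [[0.021, -1.0, 0.002], [-0.997, -0.021, -0.069], [0.069, -0.0, -0.998]] [0.457 0.091 1.424]
side 519.5708554750266 329.10334679109513 241.2421859267996 [[-0.865, -0.502, 0.01], [-0.189, 0.307, -0.933], [0.465, -0.809, -0.36]] [-0.097  1.268  0.64 ]
0.1 [ 0.14992936 -0.50275968  0.23060212] [ 9.89522258e-01  1.44378621e-01 -7.93672531e-05 -7.13008237e-04] 1.0045929971264589
```

View pics/top0.png

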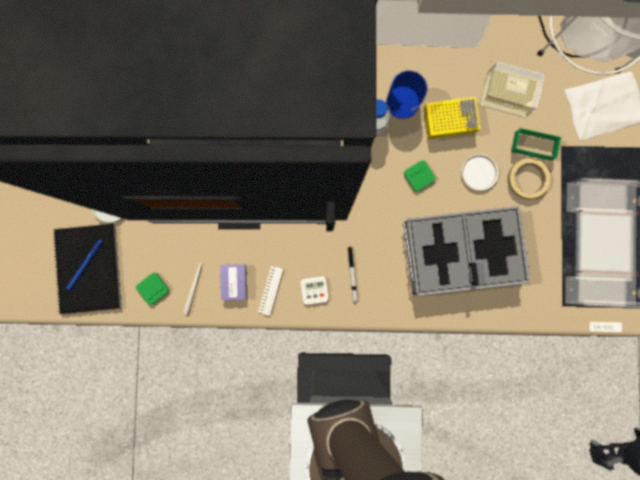

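View pics/side0.png

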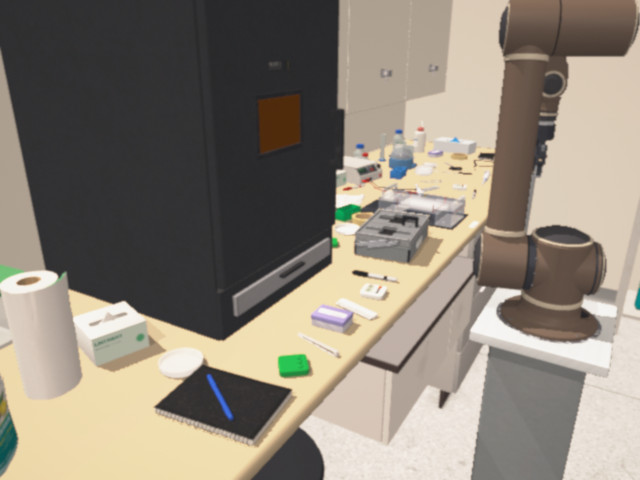

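The top view shows the row left to right: tweezers (194,289), slide box (233,282), comb (271,290), timer (315,291), then the pen (352,275). The caddy is at (468,252), with the tweezers insert on the left (440,253), the comb insert on the right (495,247) and the pull at (474,273). The green decoys are at (152,290) and (420,176).

```bash
cat > h.py <<'E'
import cv2,numpy as np
from cell import bot
C={n:bot.camera_model(n) for n in("top","side")}
def ray(n,u,v,z):
    c=C[n];R=np.array(c["R"]);o=-R.T@np.array(c["t"])
    uv=np.atleast_2d(np.c_[u,v]).astype(float)
    d=np.c_[(uv[:,0]-c["cx"])/c["fx"],(uv[:,1]-c["cy"])/c["fy"],np.ones(len(uv))]@R
    return o+d*((z-o[2])/d[:,2])[:,None]
def cloud(n,d):
    c=C[n];v,u=np.mgrid[:480,:640];R=np.array(c["R"])
    P=np.stack([(u-c["cx"])/c["fx"]*d,(v-c["cy"])/c["fy"]*d,d],-1)-np.array(c["t"])
    return P@R
def rect(pts):   # xy in m -> centre, sizes(long,short) mm, long-axis angle deg (world)
    (c,s,a)=cv2.minAreaRect((pts[:,:2]*1000).astype(np.float32))
    if s[0]<s[1]: s=(s[1],s[0]);a+=90
    return np.round(c,1),np.round(s,1),round((a+90)%180-90,1)
def blobs(n,mask,roi,z,amin=25):
    m=np.zeros_like(mask,np.uint8);x0,y0,x1,y1=roi;m[y0:y1,x0:x1]=mask[y0:y1,x0:x1]
    k,l,st,ce=cv2.connectedComponentsWithStats(m)
    for i in range(1,k):
        if st[i,4]>=amin:
            v,u=np.nonzero(l==i);yield ce[i].round(1),st[i,4],rect(ray(n,u,v,z)),ray(n,*ce[i],z)[0,:2].round(4)
E
python3 - <<'E'
from h import *
f=np.load("pics/top0.npz");p,d=f["p"],f["d"];P=cloud("top",d);Z=P[...,2]
hsv=cv2.cvtColor(p,cv2.COLOR_RGB2HSV);g=hsv[...,2]
# wood model: median colour in row area
lab=cv2.cvtColor(p,cv2.COLOR_RGB2LAB).astype(int);bg=np.median(lab[240:310,170:380].reshape(-1,3),0);print("bg",bg)
m=(np.abs(lab-bg)[...,1:].sum(-1)>14)|(lab[...,0]<110)
for b in blobs("top",m,(170,235,385,318),0.012):print("row",*b)
m=(Z>0.06)&(Z<0.14)
for b in blobs("top",m,(380,190,560,312),0.079,200):print("caddy",*b,)
for b in blobs("top",(Z>0.095)&(Z<.13),(380,190,560,312),0.112,5):print("pull",*b)
for b in blobs("top",(g<45)&(Z<.085),(412,215,520,290),0.063,50):print("recess",*b)
for(u,v)in((233,282),(315,291),(271,290),(194,289),(468,235),(474,273),(420,240)):print((u,v),P[v,u].round(4))
a=cv2.resize(p[225:315,175:375],None,fx=4,fy=4,interpolation=2);b=cv2.resize(p[200:300,400:540],None,fx=4,fy=4,interpolation=2)
o=np.zeros((770,800,3),np.uint8);o[:360,:800]=a;o[365:765,:560]=b
cv2.imwrite("pics/c0.png",cv2.resize(o,None,fx=.75,fy=.75)[:,:,::-1])
E
```

```text
bg [193. 131. 153.]
row [352.2 273.5] 228 (array([469.3,  19.9]), array([132.8,  10.8]), 7.3) [0.4703 0.0201]
row [232.9 282. ] 985 (array([444.5, 311.2]), array([90.3, 63.7]), 1.9) [0.4433 0.3115]
row [191.7 293.5] 135 (array([422.2, 409.9]), array([117.2,   9.2]), -13.3) [0.4134 0.4112]
row [270.8 290.3] 496 (array([425. , 219.3]), array([116.2,  29. ]), -14.4) [0.425  0.2182]
row [313.9 289.9] 588 (array([427.3, 112.6]), array([62. , 60.7]), 8.3) [0.4281 0.113 ]
caddy [467.7 250.8] 8390 (array([ 528.8, -244.8]), array([279. , 182.8]), -82.2) [ 0.5282 -0.2461]
pull [474.5 273.6] 137 (array([ 474.9, -253.4]), array([52.9, 14. ]), 9.2) [ 0.4749 -0.2535]
recess [494.5 247. ] 1273 (array([ 539.6, -313.2]), array([128.3,  92.6]), 8.0) [ 0.5395 -0.3137]
recess [440.4 253.3] 886 (array([ 522.4, -185.6]), array([127.7,  84.4]), 38.1) [ 0.5219 -0.1854]
(233, 282) [0.4437 0.3076 0.035 ]
(315, 291) [0.4257 0.1101 0.0156]
(271, 290) [0.4259 0.2178 0.0117]
(194, 289) [0.4242 0.4083 0.0017]
(468, 235) [ 0.5661 -0.2492  0.0689]
(474, 273) [ 0.4761 -0.2522  0.1128]
(420, 240) [ 0.5512 -0.1343  0.0787]
```

View pics/c0.png

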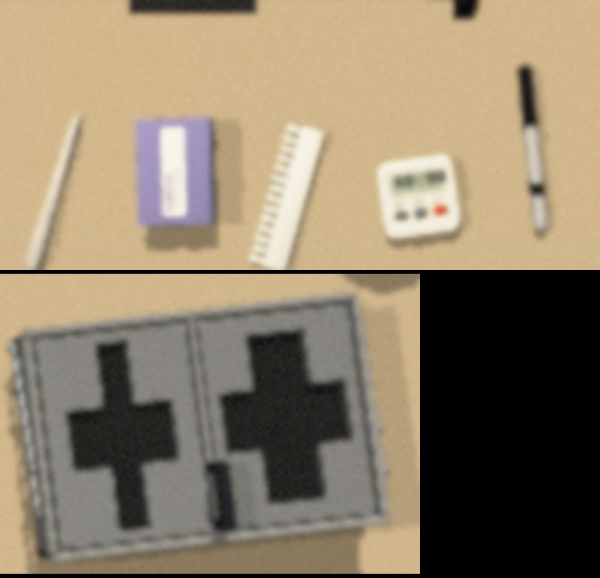

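The crop confirms the caddy yaw is about +8°. It also shows the tweezers' ends at about (202,263) and (188,314), the wide end toward the robot. Next: swing the tray.

```bash
cat >> h.py <<'E'
from scipy.spatial.transform import Rotation as Ro
def plan(*wp):   # each wp: (x,y,z,yaw deg of tool x) or legs separated by None -> new call from last wp
    s=bot.read_state();p=np.array(s["ee_pos"]);R=Ro.from_quat(s["orientation"]).as_matrix()
    psi=np.degrees(np.arctan2(R[1,0],R[0,0]))
    print("t%.2f"%s["t"],p.round(4),"psi%.1f"%psi,"q",np.round(s["q"],2),"F",np.round(s["force"],1),"w%.3f"%s["grip_width"])
    last=None
    for w in wp:
        if w is None:
            p=np.array(last[:3]);psi=last[3];a=np.radians(psi)
            R=np.array([[np.cos(a),np.sin(a),0],[np.sin(a),-np.cos(a),0],[0,0,-1]]);print("-- new call");continue
        d=R.T@(np.array(w[:3])-p)/.2;r=((psi-w[3]+180)%360-180)/360;print(w[:3],w[3],"->",d.round(3).tolist(),round(r,4));last=w
YAW=8.0;CAD=np.array([.529,-.2455])
def cw(x,y): # caddy mm -> world
    a=np.radians(YAW);return tuple((CAD+np.array([[np.cos(a),-np.sin(a)],[np.sin(a),np.cos(a)]])@np.array([x,y])/1000).round(4))
E
python3 - <<'E'
from h import *
px,py=cw(-55,0);print(px,py)
plan((.31,-.38,.22,8),None,(px,py,.2,8),(px,py,.088,8),)
a=np.radians(8)
print(ray("top",[201.7,187.3],[263.3,314],.006))
E
```

```text
0.4745 -0.2532
t0.10 [ 0.1499 -0.5028  0.2306] psi16.6 q [-1.28  0.13 -0.04  1.41  0.    1.57] F [ 0.4 -0.6  0.4] w1.005
(0.31, -0.38, 0.22) 8 -> [0.942, -0.359, 0.054] 0.0239
-- new call
(np.float64(0.4745), np.float64(-0.2532), 0.2) 8 -> [0.903, -0.513, 0.1] 0.0
(np.float64(0.4745), np.float64(-0.2532), 0.088) 8 -> [0.903, -0.513, 0.66] 0.0
[[0.48770921 0.39063477 0.006     ]
 [0.36304517 0.42147803 0.006     ]]
```

Request:
jog_arm(
  rows=[
    [-1, [0.942, -0.359, 0.054], 0.0239],
    [-1, [0.942, -0.359, 0.054], 0.0239],
    [-1, [0.942, -0.359, 0.054], 0.0239],
    [-1, [0.942, -0.359, 0.054], 0.0239],
    [-1, [0.942, -0.359, 0.054], 0.0239],
    [-1, [0.942, -0.359, 0.054], 0.0239],
  ],
  newtons=40,
)

```text
t: 0.85
ee_pos: [0.3093, -0.3812, 0.2204]
orientation: [0.998, 0.069, -0.0, 0.0]
force: [0.1, -0.4, -0.4]
grip_width: 1.001
```

Request:
jog_arm(
  rows=[
    [-1, [0.903, -0.513, 0.1], 0],
    [-1, [0.903, -0.513, 0.1], 0],
    [-1, [0.903, -0.513, 0.1], 0],
    [-1, [0.903, -0.513, 0.1], 0],
    [-1, [0.903, -0.513, 0.1], 0],
    [-1, [0.903, -0.513, 0.3], 0],
    [-1, [0.903, -0.513, 0.3], 0],
  ],
)

```text
t: 1.72
ee_pos: [0.4717, -0.2544, 0.1583]
orientation: [0.998, 0.068, -0.002, -0.001]
force: [0.8, -0.1, -0.0]
grip_width: 1.002
```

Run:
```python
from h import *
px,py=cw(-55,0)
plan((px,py,.105,8),(px,py,.088,8))
p,d=bot.capture("side"); cv2.imwrite("pics/s1.png",cv2.resize(p[150:300,300:500],None,fx=3,fy=3)[:,:,::-1])
```

```text
t1.73 [ 0.4717 -0.2544  0.1583] psi7.8 q [-0.49  0.16 -0.16  1.26 -0.    2.51] F [ 0.8 -0.1 -0. ] w1.002
(np.float64(0.4745), np.float64(-0.2532), 0.105) 8 -> [0.016, -0.003, 0.266] -0.0004
(np.float64(0.4745), np.float64(-0.2532), 0.088) 8 -> [0.016, -0.003, 0.351] -0.0004
```

View pics/s1.png

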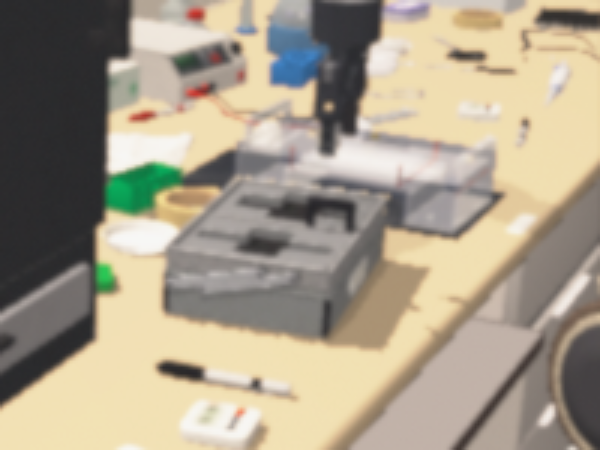

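The side view shows the gripper over the black pull, at about (335,205) in the crop. I'm descending and pinching.

Request:
jog_arm(
  rows=[
    [-1, [0, 0, 0.2], 0],
    [-1, [0, 0, 0.36], 0],
    [-1, [0, 0, 0.36], 0],
    [-1, [0, 0, 0.36], 0],
    [1, [0, 0, 0.36], 0],
    [1, [0, 0, 0.36], 0],
    [1, [0, 0, 0.36], 0],
    [1, [0, 0, 0.36], 0],
    [1, [0, 0, 0.36], 0],
    [1, [0, 0, 0.36], 0],
  ],
  newtons=60,
)

```text
t: 3.02
ee_pos: [0.4753, -0.2578, 0.0892]
orientation: [0.998, 0.069, 0.0, 0.004]
force: [0.5, -14.8, -1.7]
grip_width: 0.124
```

Run:
```python
from h import *
plan()
for q in np.r_[0.15:2.0:.15,1.95]:
    print(round(q,2),(np.array([100*(np.cos(2.88-q)+.966),0,-100*(np.sin(2.88-q)-.259)])/200).round(3).tolist())
```

```text
t3.02 [ 0.4753 -0.2578  0.0892] psi7.9 q [-0.49  0.19 -0.28  1.1  -0.01  2.51] F [  0.5 -14.8  -1.7] w0.124
0.15 [0.025, 0.0, -0.071]
0.3 [0.06, 0.0, -0.137]
0.45 [0.104, 0.0, -0.197]
0.6 [0.157, 0.0, -0.25]
0.75 [0.218, 0.0, -0.294]
0.9 [0.284, 0.0, -0.329]
1.05 [0.355, 0.0, -0.354]
1.2 [0.429, 0.0, -0.368]
1.35 [0.503, 0.0, -0.37]
1.5 [0.578, 0.0, -0.361]
1.65 [0.65, 0.0, -0.342]
1.8 [0.719, 0.0, -0.311]
1.95 [0.782, 0.0, -0.271]
1.95 [0.782, 0.0, -0.271]
```

Request:
jog_arm(
  rows=[
    [1, [0, 0.022, 0], 0],
    [1, [0.025, 0.022, -0.071], 0],
    [1, [0.06, 0.022, -0.137], 0],
    [1, [0.104, 0.022, -0.197], 0],
    [1, [0.157, 0.022, -0.25], 0],
    [1, [0.218, 0.022, -0.294], 0],
    [1, [0.284, 0.022, -0.329], 0],
    [1, [0.355, 0.022, -0.354], 0],
    [1, [0.429, 0.022, -0.368], 0],
    [1, [0.503, 0.022, -0.37], 0],
    [1, [0.578, 0.022, -0.361], 0],
    [1, [0.65, 0.022, -0.342], 0],
    [1, [0.719, 0.022, -0.311], 0],
    [1, [0.782, 0.022, -0.271], 0],
    [1, [0.782, 0.022, -0.271], 0],
    [1, [0.782, 0.022, -0.271], 0],
  ],
)

```text
t: 5.03
ee_pos: [0.631, -0.2366, 0.1431]
orientation: [0.998, 0.07, 0.0, 0.001]
force: [1.3, -5.2, -6.3]
grip_width: 0.128
```

Run:
```python
from h import *
plan()
```

```text
t5.03 [ 0.631  -0.2366  0.1431] psi8.0 q [-0.36  0.42  0.16  1.3  -0.    2.64] F [ 1.3 -5.2 -6.3] w0.128
```

```bash
sed -i 's/^YAW=.*/YAW=7.8;CAD=np.array([.5297,-.250])/' h.py
python3 - <<'E'
from h import *
plan((.631,-.2366,.24,8),(.5,-.11,.24,66),None,(.42,.075,.24,124),None,(.4435,.2,.2,181.9),(.4435,.309,.2,181.9),(.4435,.309,.05,181.9))
E
```

```text
t5.03 [ 0.631  -0.2366  0.1431] psi8.0 q [-0.36  0.42  0.16  1.3  -0.    2.64] F [ 1.3 -5.2 -6.3] w0.128
(0.631, -0.2366, 0.24) 8 -> [0.0, 0.0, -0.485] 0.0
(0.5, -0.11, 0.24) 66 -> [-0.56, -0.718, -0.486] -0.1611
-- new call
(0.42, 0.075, 0.24) 124 -> [0.682, -0.742, 0.0] -0.1611
-- new call
(0.4435, 0.2, 0.2) 181.9 -> [0.452, 0.447, 0.2] -0.1608
(0.4435, 0.309, 0.2) 181.9 -> [0.904, 0.752, 0.2] -0.1608
(0.4435, 0.309, 0.05) 181.9 -> [0.904, 0.752, 0.95] -0.1608
```

Request:
jog_arm(
  rows=[
    [-1, [0, 0, 0], 0],
    [-1, [0, 0, 0], 0],
    [-1, [0, 0, 0], 0],
    [-1, [0, 0, 0], 0],
    [-1, [0, 0, -0.25], 0],
    [-1, [0, 0, -0.485], 0],
    [-1, [-0.56, -0.718, -0.486], -0.1611],
    [-1, [-0.56, -0.718, -0.486], -0.1611],
    [-1, [-0.56, -0.718, -0.486], -0.1611],
    [-1, [-0.56, -0.718, -0.486], -0.1611],
    [-1, [-0.56, -0.718, -0.486], -0.1611],
    [-1, [-0.56, -0.718, -0.486], -0.1611],
    [-1, [-0.56, -0.718, -0.486], -0.1611],
  ],
)

```text
t: 6.65
ee_pos: [0.4991, -0.1096, 0.2402]
orientation: [0.839, 0.544, 0.0, 0.0]
force: [0.3, 0.9, -0.3]
grip_width: 0.997
```

Request:
jog_arm(
  rows=[
    [-1, [0.682, -0.742, 0], -0.1611],
    [-1, [0.682, -0.742, 0], -0.1611],
    [-1, [0.682, -0.742, 0], -0.1611],
    [-1, [0.682, -0.742, 0], -0.1611],
    [-1, [0.682, -0.742, 0], -0.1611],
    [-1, [0.682, -0.742, 0], -0.1611],
    [-1, [0.682, -0.742, 0], -0.1611],
  ],
)

```text
t: 7.52
ee_pos: [0.4191, 0.0754, 0.24]
orientation: [0.47, 0.882, 0.0, 0.0]
force: [0.4, 1.1, 0.5]
grip_width: 1.001
```

Request:
jog_arm(
  rows=[
    [-1, [0.904, 0.752, 0.2], -0.1608],
    [-1, [0.904, 0.752, 0.2], -0.1608],
    [-1, [0.904, 0.752, 0.2], -0.1608],
    [-1, [0.904, 0.752, 0.2], -0.1608],
    [-1, [0.904, 0.752, 0.2], -0.1608],
    [-1, [0.904, 0.752, 0.2], -0.1608],
    [-1, [0.904, 0.752, 0.2], -0.1608],
    [-1, [0.904, 0.752, 0.2], -0.1608],
  ],
)

```text
t: 8.52
ee_pos: [0.4429, 0.3091, 0.1999]
orientation: [-0.015, 1.0, 0.0, -0.0]
force: [-0.7, -0.1, 0.3]
grip_width: 0.998
```

Run:
```python
from h import *
plan((.4435,.309,.1,181.9),(.4435,.309,.003,181.9))
p,d=bot.capture("side"); q,d=bot.capture("top")
cv2.imwrite("pics/m1.png",np.hstack([cv2.resize(p,(640,480))[100:440,240:560],cv2.resize(q[180:320,130:540],None,fx=1.1,fy=1.1)[:340].copy() if 0 else cv2.copyMakeBorder(q[150:320,150:550],85,85,0,0,0)])[:,:,::-1])
```

```text
t8.53 [0.4429 0.3091 0.1999] psi-178.3 q [ 0.61  0.16 -0.07  1.34  0.    0.58] F [-0.7 -0.1  0.3] w0.998
(0.4435, 0.309, 0.1) 181.9 -> [-0.003, -0.0, 0.5] -0.0005
(0.4435, 0.309, 0.003) 181.9 -> [-0.003, -0.0, 0.985] -0.0005
```

View pics/m1.png

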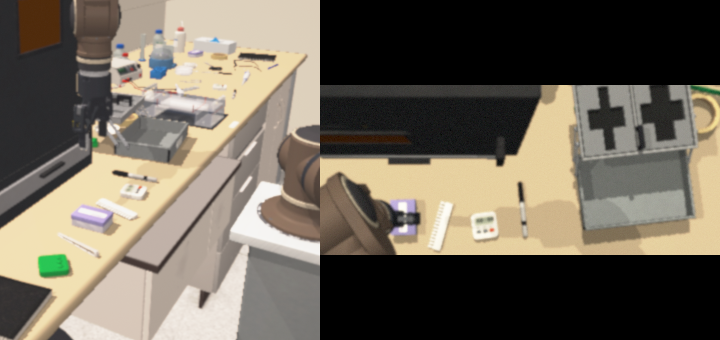

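The tray is back, with its tray part at about (640,115) and the compartment open at (635,188). The gripper is over the lilac box. I'm descending to grasp it.

Request:
jog_arm(
  rows=[
    [-1, [0, 0, 0.3], 0],
    [-1, [0, 0, 0.6], 0],
    [-1, [0, 0, 0.85], 0],
    [-1, [0, 0, 0.985], 0],
    [-1, [0, 0, 0.985], 0],
    [-1, [0, 0, 0.985], 0],
    [1, [0, 0, 0.985], 0],
    [1, [0, 0, 0.985], 0],
    [1, [0, 0, 0.985], 0],
    [1, [0, 0, 0.985], 0],
    [1, [0, 0, 0.985], 0],
  ],
  newtons=40,
)

```text
t: 10.0
ee_pos: [0.4437, 0.3098, 0.0046]
orientation: [-0.016, 1.0, 0.001, 0.001]
force: [-0.6, -1.2, 6.9]
grip_width: 0.669
```

Run:
```python
from h import *
bx,by=cw(-5,60);print(bx,by)
plan((.4435,.309,.19,182),(.46,.13,.19,182),None,(.48,-.06,.19,187.8),None,(bx,by,.17,187.8),(bx,by,.06,187.8),(bx,by,.012,187.8))
```

```text
0.5166 -0.1912
t10.00 [0.4437 0.3098 0.0046] psi-178.1 q [ 0.61  0.25 -0.4   0.92 -0.    0.58] F [-0.6 -1.2  6.9] w0.669
(0.4435, 0.309, 0.19) 182 -> [-0.001, -0.003, -0.927] -0.0004
(0.46, 0.13, 0.19) 182 -> [-0.054, -0.9, -0.928] -0.0004
-- new call
(0.48, -0.06, 0.19) 187.8 -> [-0.067, -0.953, 0.0] -0.0161
-- new call
(np.float64(0.5166), np.float64(-0.1912), 0.17) 187.8 -> [-0.092, -0.675, 0.1] 0.0
(np.float64(0.5166), np.float64(-0.1912), 0.06) 187.8 -> [-0.092, -0.675, 0.65] 0.0
(np.float64(0.5166), np.float64(-0.1912), 0.012) 187.8 -> [-0.092, -0.675, 0.89] 0.0
```

Request:
jog_arm(
  rows=[
    [1, [0, 0, -0.2], 0],
    [1, [0, 0, -0.5], 0],
    [1, [0, -0.003, -0.92], 0],
    [1, [0, -0.003, -0.92], 0],
    [1, [-0.054, -0.3, -0.92], 0],
    [1, [-0.054, -0.6, -0.92], 0],
    [1, [-0.054, -0.9, -0.92], 0],
    [1, [-0.054, -0.9, -0.92], 0],
  ],
)

```text
t: 11.0
ee_pos: [0.4592, 0.1263, 0.1874]
orientation: [-0.013, 1.0, -0.0, 0.0]
force: [-0.9, 0.5, -0.6]
grip_width: 0.67
```

Request:
jog_arm(
  rows=[
    [1, [-0.067, -0.25, 0], -0.0161],
    [1, [-0.067, -0.5, 0], -0.0161],
    [1, [-0.067, -0.75, 0], -0.0161],
    [1, [-0.067, -0.953, 0], -0.0161],
    [1, [-0.067, -0.953, 0], -0.0161],
    [1, [-0.067, -0.953, 0], -0.0161],
  ],
)

```text
t: 11.75
ee_pos: [0.4792, -0.0597, 0.1869]
orientation: [-0.067, 0.998, 0.0, 0.0]
force: [0.5, 0.0, -2.3]
grip_width: 0.667
```

Request:
jog_arm(
  rows=[
    [1, [-0.04, -0.3, 0.1], 0],
    [1, [-0.092, -0.6, 0.1], 0],
    [1, [-0.092, -0.675, 0.1], 0],
    [1, [-0.092, -0.675, 0.1], 0],
    [1, [-0.092, -0.675, 0.3], 0],
    [1, [-0.092, -0.675, 0.5], 0],
    [1, [-0.092, -0.675, 0.5], 0],
    [1, [-0.092, -0.675, 0.5], 0],
  ],
)

```text
t: 12.75
ee_pos: [0.516, -0.1907, 0.0886]
orientation: [-0.068, 0.998, -0.0, 0.001]
force: [-0.0, -0.1, -1.3]
grip_width: 0.667
```

Run:
```python
from h import *
bx,by=cw(-5,60)
plan((bx,by,.015,187.8))
p,d=bot.capture("side"); q,d=bot.capture("top")
cv2.imwrite("pics/m2.png",np.hstack([cv2.resize(p[140:280,320:470],None,fx=2.5,fy=2.5),cv2.resize(q[170:310,380:545],None,fx=2.5,fy=2.5)])[:,:,::-1])
```

```text
t12.75 [ 0.516  -0.1907  0.0886] psi-172.2 q [-0.35  0.21 -0.26  1.1   0.   -0.49] F [-0.  -0.1 -1.3] w0.667
(np.float64(0.5166), np.float64(-0.1912), 0.015) 187.8 -> [-0.002, -0.003, 0.368] -0.0001
```

View pics/m2.png

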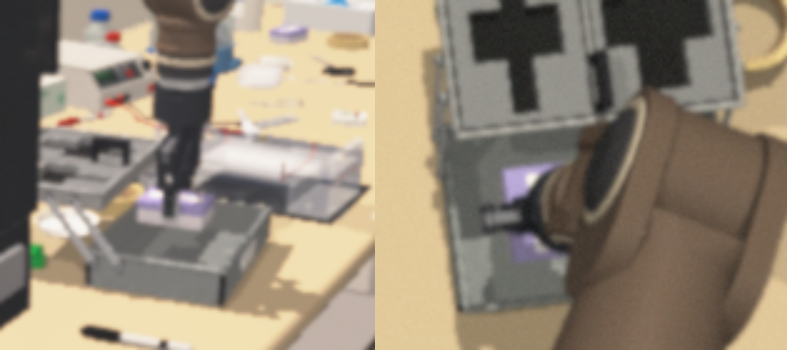

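The box is held level above the left half of the compartment (side crop (175,207)). I'm lowering and releasing it.

Request:
jog_arm(
  rows=[
    [1, [0, 0, 0.15], 0],
    [1, [0, 0, 0.28], 0],
    [1, [0, 0, 0.365], 0],
    [1, [0, 0, 0.365], 0],
    [1, [0, 0, 0.365], 0],
    [-0.76, [0, 0, 0.365], 0],
    [-0.76, [0, 0, 0.365], 0],
    [-0.76, [0, 0, 0.365], 0],
    [-0.76, [0, 0, 0.2], 0],
    [-0.76, [0, 0, -0.1], 0],
    [-1, [0, 0, -0.5], 0],
    [-1, [0, 0, -0.55], 0],
    [-1, [0, 0, -0.55], 0],
  ],
)

```text
t: 14.48
ee_pos: [0.5167, -0.1922, 0.1998]
orientation: [-0.067, 0.998, -0.001, 0.002]
force: [-0.2, 0.5, -1.1]
grip_width: 0.998
```

Run:
```python
from h import *
plan((.46,-.04,.19,188.1),None,(.4275,.112,.15,188.1),(.4275,.112,.004,188.1))
```

```text
t14.47 [ 0.5167 -0.1922  0.1998] psi-172.3 q [-0.36  0.17 -0.05  1.34  0.   -0.49] F [-0.2  0.5 -1.1] w0.998
(0.46, -0.04, 0.19) 188.1 -> [0.179, 0.792, 0.046] -0.0012
-- new call
(0.4275, 0.112, 0.15) 188.1 -> [0.054, 0.775, 0.2] 0.0
(0.4275, 0.112, 0.004) 188.1 -> [0.054, 0.775, 0.93] 0.0
```

Request:
jog_arm(
  rows=[
    [-1, [0.179, 0.792, 0.046], 0],
    [-1, [0.179, 0.792, 0.046], 0],
    [-1, [0.179, 0.792, 0.046], 0],
    [-1, [0.179, 0.792, 0.046], 0],
    [-1, [0.179, 0.792, 0.046], 0],
  ],
)

```text
t: 15.1
ee_pos: [0.4586, -0.0396, 0.1869]
orientation: [-0.067, 0.998, -0.0, -0.001]
force: [-0.4, 0.1, 0.1]
grip_width: 1.002
```

Request:
jog_arm(
  rows=[
    [-1, [0.054, 0.775, 0.2], 0],
    [-1, [0.054, 0.775, 0.2], 0],
    [-1, [0.054, 0.775, 0.2], 0],
    [-1, [0.054, 0.775, 0.2], 0],
    [-1, [0.054, 0.775, 0.5], 0],
    [-1, [0.054, 0.775, 0.75], 0],
    [-1, [0.054, 0.775, 0.925], 0],
    [-1, [0.054, 0.775, 0.925], 0],
    [-1, [0.054, 0.775, 0.925], 0],
    [1, [0.054, 0.775, 0.925], 0],
    [1, [0.054, 0.775, 0.925], 0],
    [1, [0.054, 0.775, 0.925], 0],
    [1, [0.054, 0.775, 0.925], 0],
    [1, [0.054, 0.775, 0.925], 0],
  ],
)

```text
t: 16.85
ee_pos: [0.4288, 0.1128, 0.0047]
orientation: [-0.067, 0.998, -0.0, 0.002]
force: [-1.0, -2.4, 7.6]
grip_width: 0.706
```

Run:
```python
from h import *
bx,by=cw(-5,-58)
plan((.4275,.112,.19,188.1),(.45,-.06,.19,187.8),None,(bx-.025,by+.05,.19,187.8),None,(bx,by,.17,187.8),(bx,by,.06,187.8),(bx,by,.014,187.8))
```

```text
t16.85 [0.4288 0.1128 0.0047] psi-172.3 q [ 0.26  0.08 -0.61  0.88 -0.    0.12] F [-1.  -2.4  7.6] w0.706
(0.4275, 0.112, 0.19) 188.1 -> [0.004, -0.003, -0.926] -0.0012
(0.45, -0.06, 0.19) 187.8 -> [0.007, -0.871, -0.926] -0.0004
-- new call
(np.float64(0.5075999999999999), np.float64(-0.2581), 0.19) 187.8 -> [-0.151, -1.02, 0.0] 0.0
-- new call
(np.float64(0.5326), np.float64(-0.3081), 0.17) 187.8 -> [-0.09, -0.265, 0.1] 0.0
(np.float64(0.5326), np.float64(-0.3081), 0.06) 187.8 -> [-0.09, -0.265, 0.65] 0.0
(np.float64(0.5326), np.float64(-0.3081), 0.014) 187.8 -> [-0.09, -0.265, 0.88] 0.0
```

Request:
jog_arm(
  rows=[
    [1, [0, 0, -0.2], 0],
    [1, [0, 0, -0.5], 0],
    [1, [0, -0.003, -0.926], 0],
    [1, [0, -0.003, -0.926], 0],
    [1, [0.007, -0.3, -0.926], 0],
    [1, [0.007, -0.6, -0.926], 0],
    [1, [0.007, -0.871, -0.926], 0],
    [1, [0.007, -0.871, -0.926], 0],
  ],
)

```text
t: 17.85
ee_pos: [0.4496, -0.0632, 0.1888]
orientation: [-0.064, 0.998, -0.0, 0.001]
force: [-0.9, 0.3, -1.0]
grip_width: 0.704
```

Request:
jog_arm(
  rows=[
    [1, [-0.04, -0.25, 0], 0],
    [1, [-0.08, -0.5, 0], 0],
    [1, [-0.12, -0.75, 0], 0],
    [1, [-0.151, -1, 0], 0],
    [1, [-0.151, -1, 0], 0],
  ],
)

```text
t: 18.48
ee_pos: [0.5066, -0.2562, 0.1878]
orientation: [-0.066, 0.998, -0.0, 0.0]
force: [-0.7, 0.5, -0.0]
grip_width: 0.7
```

Request:
jog_arm(
  rows=[
    [1, [-0.09, -0.285, 0.1], 0],
    [1, [-0.09, -0.285, 0.1], 0],
    [1, [-0.09, -0.285, 0.1], 0],
    [1, [-0.09, -0.285, 0.3], 0],
    [1, [-0.09, -0.285, 0.5], 0],
    [1, [-0.09, -0.285, 0.7], 0],
    [1, [-0.09, -0.285, 0.7], 0],
    [1, [-0.09, -0.285, 0.7], 0],
  ],
)

```text
t: 19.48
ee_pos: [0.5322, -0.308, 0.0503]
orientation: [-0.067, 0.998, -0.001, 0.001]
force: [-0.5, -0.4, -0.1]
grip_width: 0.705
```

Run:
```python
from h import *
bx,by=cw(-5,-58)
plan((bx,by,.014,187.8))
```

```text
t19.48 [ 0.5322 -0.308   0.0503] psi-172.3 q [-0.52  0.35 -0.16  1.06  0.   -0.66] F [-0.5 -0.4 -0.1] w0.705
(np.float64(0.5326), np.float64(-0.3081), 0.014) 187.8 -> [-0.002, -0.001, 0.182] -0.0002
```

Request:
jog_arm(
  rows=[
    [1, [0, 0, 0.1], 0],
    [1, [0, 0, 0.18], 0],
    [1, [0, 0, 0.18], 0],
    [1, [0, 0, 0.18], 0],
    [-0.8, [0, 0, 0.18], 0],
    [-0.8, [0, 0, 0.18], 0],
    [-0.8, [0, 0, 0.18], 0],
    [-0.8, [0, 0, 0], 0],
    [-1, [0, 0, -0.3], 0],
    [-1, [0, 0, -0.6], 0],
    [-1, [0, 0, -0.9], 0],
    [-1, [0.3, 0.5, -0.9], 0],
    [-1, [0.5, 1, -0.9], 0],
    [-1, [0.5, 1, -0.9], 0],
    [-1, [0.5, 1, -0.9], 0],
  ],
)

```text
t: 21.35
ee_pos: [0.4037, -0.1217, 0.2283]
orientation: [-0.067, 0.998, 0.0, 0.0]
force: [0.3, -0.5, -0.0]
grip_width: 1.001
```

Run:
```python
from h import *
px,py=cw(105,0)
plan((px,py,.24,187.8),(px,py,.139,187.8))
p,d=bot.capture("side"); q,d=bot.capture("top")
Z=cloud("top",d)[...,2]
for b in blobs("top",(q.max(-1)<60)&(Z>.14)&(Z<.18),(430,180,530,260),.163,8):print("pull",*b)
h=cv2.cvtColor(q,cv2.COLOR_RGB2HSV)
for b in blobs("top",(h[...,2]>190)&(h[...,1]<40),(400,210,540,300),.021,100):print("white",*b)
cv2.imwrite("pics/m3.png",np.hstack([cv2.resize(p[140:280,320:470],None,fx=2.5,fy=2.5),cv2.resize(q[170:310,380:545],None,fx=2.5,fy=2.5)])[:,:,::-1])
```

```text
t21.35 [ 0.4037 -0.1217  0.2283] psi-172.3 q [-0.29 -0.07 -0.25  1.39  0.   -0.43] F [ 0.3 -0.5 -0. ] w1.001
(np.float64(0.6337), np.float64(-0.2357), 0.24) 187.8 -> [-1.063, -0.719, -0.058] -0.0002
(np.float64(0.6337), np.float64(-0.2357), 0.139) 187.8 -> [-1.063, -0.719, 0.447] -0.0002
pull [470.5 201.7] 106 (array([ 631.1, -230.7]), array([51.1, 12.1]), 9.1) [ 0.6324 -0.231 ]
white [440.  258.8] 240 (array([ 514.6, -192.5]), array([70.2, 24.3]), 7.5) [ 0.5103 -0.193 ]
white [486.  258.2] 282 (array([ 515.4, -307.8]), array([63.5, 36.5]), -89.9) [ 0.5142 -0.3054]
```

View pics/m3.png

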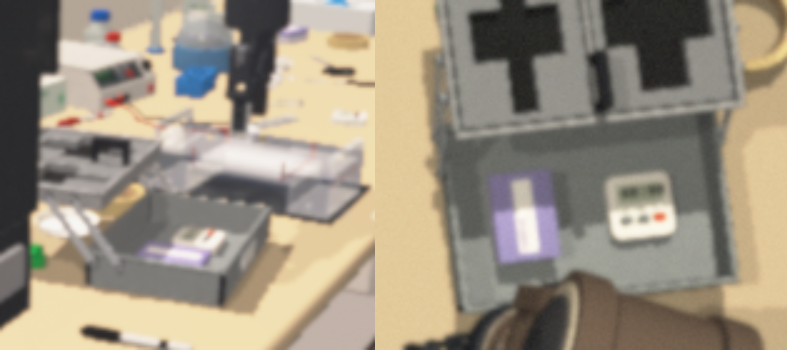

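Both items lie flat in the compartment: the lilac box at (523,217) and the timer at (640,207). Next I'll grasp the pull and bring the tray down.

Request:
jog_arm(
  rows=[
    [-1, [-0.3, -0.2, -0.06], 0],
    [-1, [-0.6, -0.45, -0.06], 0],
    [-1, [-0.9, -0.719, -0.06], 0],
    [-1, [-0.9, -0.719, -0.06], 0],
    [-1, [-0.9, -0.719, -0.06], 0],
  ],
)

```text
t: 22.08
ee_pos: [0.6051, -0.2442, 0.2366]
orientation: [-0.066, 0.998, 0.001, -0.001]
force: [-0.4, 0.3, -0.9]
grip_width: 0.998
```

Request:
jog_arm(
  rows=[
    [-1, [-0.163, 0, 0], 0],
    [-1, [-0.163, 0, 0], 0],
    [-1, [-0.163, 0, 0.1], 0],
    [-1, [-0.163, 0, 0.1], 0],
  ],
)

```text
t: 22.58
ee_pos: [0.6337, -0.2373, 0.219]
orientation: [-0.067, 0.998, 0.0, -0.001]
force: [-0.1, -0.1, -0.5]
grip_width: 1.003
```

Run:
```python
from h import *
px,py=cw(105,0)
plan((px,py,.19,187.8),(px,py,.140,187.8))
X=lambda q:100*(np.cos(2.88-q)+.966);Z=lambda q:100*(np.sin(2.88-q)-.259)
for q in np.r_[1.85:0:-.15,0]:
    print(round(q,2),[round((X(2)-X(q))/200,3),0,round((Z(2)-Z(q))/200,3)])
```

```text
t22.57 [ 0.6337 -0.2373  0.219 ] psi-172.3 q [-0.36  0.43  0.33  1.48 -0.   -0.49] F [-0.1 -0.1 -0.5] w1.003
(np.float64(0.6337), np.float64(-0.2357), 0.19) 187.8 -> [-0.001, 0.008, 0.145] -0.0004
(np.float64(0.6337), np.float64(-0.2357), 0.14) 187.8 -> [-0.002, 0.008, 0.395] -0.0004
1.85 [np.float64(0.061), 0, np.float64(-0.043)]
1.7 [np.float64(0.128), 0, np.float64(-0.077)]
1.55 [np.float64(0.199), 0, np.float64(-0.1)]
1.4 [np.float64(0.273), 0, np.float64(-0.113)]
1.25 [np.float64(0.348), 0, np.float64(-0.114)]
1.1 [np.float64(0.422), 0, np.float64(-0.104)]
0.95 [np.float64(0.494), 0, np.float64(-0.083)]
0.8 [np.float64(0.562), 0, np.float64(-0.051)]
0.65 [np.float64(0.625), 0, np.float64(-0.01)]
0.5 [np.float64(0.68), 0, np.float64(0.04)]
0.35 [np.float64(0.728), 0, np.float64(0.098)]
0.2 [np.float64(0.766), 0, np.float64(0.163)]
0.05 [np.float64(0.794), 0, np.float64(0.232)]
0.0 [np.float64(0.802), 0, np.float64(0.256)]
```

Request:
jog_arm(
  rows=[
    [-1, [0, 0.006, 0.15], 0],
    [-1, [0, 0.006, 0.3], 0],
    [-1, [0, 0.006, 0.395], 0],
    [-1, [0, 0.006, 0.395], 0],
    [1, [0, 0.006, 0.395], 0],
    [1, [0, 0.006, 0.395], 0],
    [1, [0, 0.006, 0.395], 0],
    [1, [0, 0.006, 0.395], 0],
    [1, [0, 0.006, 0.395], 0],
    [1, [0, 0.006, 0.395], 0],
  ],
  newtons=60,
)

```text
t: 23.82
ee_pos: [0.6353, -0.2362, 0.1414]
orientation: [-0.067, 0.998, 0.0, 0.0]
force: [-1.7, 2.8, 4.2]
grip_width: 0.128
```

Request:
jog_arm(
  rows=[
    [1, [0.061, 0, -0.043], 0],
    [1, [0.128, 0, -0.077], 0],
    [1, [0.199, 0, -0.1], 0],
    [1, [0.273, 0, -0.113], 0],
    [1, [0.348, 0, -0.114], 0],
    [1, [0.422, 0, -0.104], 0],
    [1, [0.494, 0, -0.083], 0],
    [1, [0.562, 0, -0.051], 0],
    [1, [0.625, 0, -0.01], 0],
    [1, [0.68, 0, 0.04], 0],
    [1, [0.728, 0, 0.098], 0],
    [1, [0.766, 0, 0.163], 0],
    [1, [0.794, 0, 0.232], 0],
    [1, [0.802, 0, 0.256], 0],
    [1, [0.802, 0, 0.26], 0],
    [1, [0.802, 0, 0.26], 0],
  ],
)

```text
t: 25.82
ee_pos: [0.4765, -0.258, 0.0901]
orientation: [-0.067, 0.998, -0.0, 0.001]
force: [0.4, 2.1, 9.2]
grip_width: 0.126
```

Run:
```python
from h import *
plan()
```

```text
t25.82 [ 0.4765 -0.258   0.0901] psi-172.3 q [-0.5   0.19 -0.27  1.1   0.   -0.63] F [0.4 2.1 9.2] w0.126
```

Request:
jog_arm(
  rows=[
    [-1, [0, 0, 0], 0],
    [-1, [0, 0, 0], 0],
    [-1, [0, 0, 0], 0],
    [-1, [0, 0, 0], 0],
    [-1, [0, 0, -0.2], 0],
    [-1, [0, 0, -0.5], 0],
    [-1, [0, 0, -0.65], 0],
    [-1, [0, 0, -0.65], 0],
    [-1, [0, 0, -0.65], 0],
  ],
)

```text
t: 26.95
ee_pos: [0.476, -0.2578, 0.218]
orientation: [-0.067, 0.998, 0.0, -0.0]
force: [0.3, -0.2, -0.4]
grip_width: 1.0
```

Run:
```python
from h import *
plan((.44,-.09,.22,187.8),None,(.425,.09,.2,165.6),None,(.425,.2188,.15,165.6),(.425,.2188,.003,165.6))
```

```text
t26.95 [ 0.476  -0.2578  0.218 ] psi-172.3 q [-0.5   0.16 -0.03  1.38 -0.   -0.63] F [ 0.3 -0.2 -0.4] w1.000
(0.44, -0.09, 0.22) 187.8 -> [0.066, 0.855, -0.01] -0.0003
-- new call
(0.425, 0.09, 0.2) 165.6 -> [-0.048, 0.902, 0.1] 0.0617
-- new call
(0.425, 0.2188, 0.15) 165.6 -> [0.16, 0.624, 0.25] 0.0
(0.425, 0.2188, 0.003) 165.6 -> [0.16, 0.624, 0.985] 0.0
```

Request:
jog_arm(
  rows=[
    [-1, [0.066, 0.3, -0.01], 0],
    [-1, [0.066, 0.6, -0.01], 0],
    [-1, [0.066, 0.855, -0.01], 0],
    [-1, [0.066, 0.855, -0.01], 0],
    [-1, [0.066, 0.855, -0.01], 0],
  ],
)

```text
t: 27.58
ee_pos: [0.44, -0.0902, 0.2199]
orientation: [-0.067, 0.998, 0.0, -0.001]
force: [0.2, 0.1, 1.1]
grip_width: 1.001
```

Request:
jog_arm(
  rows=[
    [-1, [-0.048, 0.3, 0.1], 0.0617],
    [-1, [-0.048, 0.6, 0.1], 0.0617],
    [-1, [-0.048, 0.902, 0.1], 0.0617],
    [-1, [-0.048, 0.902, 0.1], 0.0617],
    [-1, [-0.048, 0.902, 0.1], 0.0617],
  ],
)

```text
t: 28.2
ee_pos: [0.426, 0.0896, 0.2004]
orientation: [0.126, 0.992, -0.0, -0.0]
force: [0.3, -0.0, 0.2]
grip_width: 0.997
```

Request:
jog_arm(
  rows=[
    [-1, [0.16, 0.624, 0.25], 0],
    [-1, [0.16, 0.624, 0.25], 0],
    [-1, [0.16, 0.624, 0.25], 0],
    [-1, [0.16, 0.624, 0.5], 0],
    [-1, [0.16, 0.624, 0.75], 0],
    [-1, [0.16, 0.624, 0.985], 0],
    [-1, [0.16, 0.624, 0.985], 0],
    [-1, [0.16, 0.624, 0.985], 0],
    [1, [0.16, 0.624, 0.985], 0],
    [1, [0.16, 0.624, 0.985], 0],
    [1, [0.16, 0.624, 0.985], 0],
    [1, [0.16, 0.624, 0.985], 0],
    [1, [0.16, 0.624, 0.985], 0],
    [1, [0.16, 0.624, 0.985], 0],
  ],
  newtons=40,
)

```text
t: 29.95
ee_pos: [0.4266, 0.2191, 0.0049]
orientation: [0.126, 0.992, 0.0, 0.001]
force: [-0.2, -0.2, 5.2]
grip_width: 0.329
```

Run:
```python
from h import *
q,d=bot.capture("top")
np.savez("pics/m4.npz",p=q,d=d)
for b in blobs("top",(q.max(-1)<45)&(cloud("top",d)[...,2]<.085),(412,215,520,290),0.063,50):print("recess",*b)
plan((.425,.2188,.19,165.6),(.425,.06,.2,187.8),None,(.44,-.13,.2,187.8),None,(.50,-.29,.2,187.8),(*cw(0,-64.5),.16,187.8),(*cw(0,-64.5),.075,187.8))
```

```text
recess [494.4 246.9] 1227 (array([ 539.5, -313.3]), array([127.4,  90.8]), 7.5) [ 0.5395 -0.3134]
recess [440.2 253.3] 839 (array([ 522.3, -185.1]), array([127.9,  82.5]), 37.4) [ 0.5219 -0.185 ]
t30.00 [0.4266 0.2191 0.0049] psi165.5 q [ 0.47  0.15 -0.53  0.89 -0.    0.73] F [-1.1 -1.1  5.3] w0.333
(0.425, 0.2188, 0.19) 165.6 -> [0.006, -0.002, -0.925] -0.0003
(0.425, 0.06, 0.2) 187.8 -> [-0.193, -0.771, -0.976] -0.062
-- new call
(0.44, -0.13, 0.2) 187.8 -> [0.055, -0.951, 0.0] 0.0
-- new call
(0.5, -0.29, 0.2) 187.8 -> [-0.189, -0.833, 0.0] 0.0
(np.float64(0.5385), np.float64(-0.3139), 0.16) 187.8 -> [-0.363, -0.978, 0.2] 0.0
(np.float64(0.5385), np.float64(-0.3139), 0.075) 187.8 -> [-0.363, -0.978, 0.625] 0.0
```

Request:
jog_arm(
  rows=[
    [1, [0, 0, -0.2], 0],
    [1, [0, 0, -0.5], 0],
    [1, [0.006, -0.002, -0.8], 0],
    [1, [0.006, -0.002, -0.925], 0],
    [1, [-0.06, -0.3, -0.97], -0.025],
    [1, [-0.13, -0.55, -0.976], -0.05],
    [1, [-0.193, -0.771, -0.976], -0.062],
    [1, [-0.193, -0.771, -0.976], -0.062],
    [1, [-0.193, -0.771, -0.976], -0.062],
  ],
)

```text
t: 31.12
ee_pos: [0.4247, 0.0599, 0.1992]
orientation: [-0.067, 0.998, 0.0, 0.0]
force: [0.0, 0.3, -1.0]
grip_width: 0.333
```

Request:
jog_arm(
  rows=[
    [1, [0.02, -0.3, 0], 0],
    [1, [0.04, -0.6, 0], 0],
    [1, [0.055, -0.951, 0], 0],
    [1, [0.055, -0.951, 0], 0],
    [1, [0.055, -0.951, 0], 0],
  ],
)

```text
t: 31.75
ee_pos: [0.4398, -0.1295, 0.1988]
orientation: [-0.068, 0.998, 0.0, -0.0]
force: [0.8, 0.1, -0.3]
grip_width: 0.331
```

Request:
jog_arm(
  rows=[
    [1, [-0.07, -0.3, 0], 0],
    [1, [-0.15, -0.6, 0], 0],
    [1, [-0.25, -0.85, 0.1], 0],
    [1, [-0.363, -0.978, 0.2], 0],
    [1, [-0.363, -0.978, 0.3], 0],
    [1, [-0.363, -0.978, 0.45], 0],
    [1, [-0.363, -0.978, 0.45], 0],
    [1, [-0.363, -0.978, 0.45], 0],
  ],
)

```text
t: 32.75
ee_pos: [0.539, -0.3128, 0.1102]
orientation: [-0.069, 0.998, -0.0, 0.0]
force: [0.5, 0.5, 0.4]
grip_width: 0.334
```

Run:
```python
from h import *
plan((*cw(0,-64.5),.069,187.8))
p,d=bot.capture("side"); q,d=bot.capture("top")
cv2.imwrite("pics/m5.png",np.hstack([cv2.resize(p[140:280,320:470],None,fx=2.5,fy=2.5),cv2.resize(q[170:310,380:545],None,fx=2.5,fy=2.5)])[:,:,::-1])
```

```text
t32.75 [ 0.539  -0.3128  0.1102] psi-172.1 q [-0.53  0.33 -0.04  1.19  0.   -0.66] F [0.5 0.5 0.4] w0.334
(np.float64(0.5385), np.float64(-0.3139), 0.069) 187.8 -> [0.004, -0.005, 0.206] 0.0003
```

View pics/m5.png

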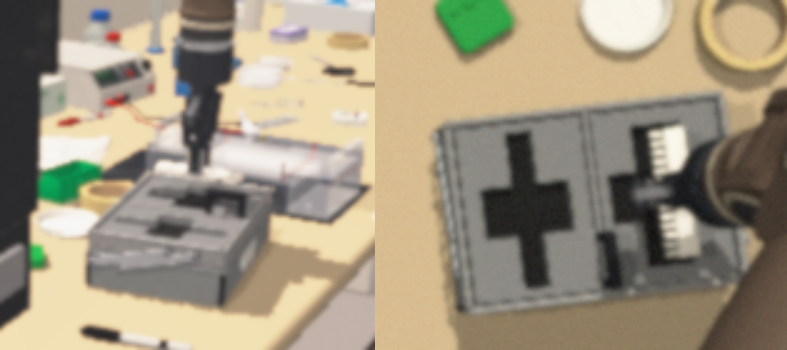

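The comb is aligned over the slot: it spans rows 125–258 against the recess's 125–265, and its sideways offset is height parallax. I'm lowering and releasing it.

Request:
jog_arm(
  rows=[
    [1, [0.004, -0.005, 0.07], 0],
    [1, [0.004, -0.005, 0.14], 0],
    [1, [0.004, -0.005, 0.2], 0],
    [1, [0.004, -0.005, 0.2], 0],
    [1, [0.004, -0.005, 0.2], 0],
  ],
)

```text
t: 33.48
ee_pos: [0.5371, -0.3152, 0.0684]
orientation: [-0.068, 0.998, 0.0, -0.0]
force: [-0.9, -0.5, -0.3]
grip_width: 0.331
```

Run:
```python
from h import *
plan()
```

```text
t33.48 [ 0.5371 -0.3152  0.0684] psi-172.2 q [-0.53  0.35 -0.11  1.11  0.   -0.67] F [-0.9 -0.5 -0.3] w0.331
```

Request:
jog_arm(
  rows=[
    [-0.1, [0, 0, 0], 0],
    [-0.1, [0, 0, 0], 0],
    [-0.1, [0, 0, 0], 0],
    [-0.1, [0, 0, -0.12], 0],
    [-0.1, [0, 0, -0.4], 0],
    [-1, [0, 0, -0.75], 0],
    [-1, [0, 0, -0.75], 0],
    [-1, [0.1, 0.3, -0.75], 0],
    [-1, [0.2, 0.6, -0.75], 0],
    [-1, [0.295, 0.97, -0.75], 0],
    [-1, [0.295, 0.97, -0.75], 0],
    [-1, [0.295, 0.97, -0.75], 0],
  ],
)

```text
t: 34.98
ee_pos: [0.4526, -0.1305, 0.2191]
orientation: [-0.069, 0.998, -0.0, 0.0]
force: [0.8, -0.4, 0.4]
grip_width: 1.001
```

Run:
```python
from h import *
plan((.43,.06,.2,176),None,(.425,.24,.2,166.1),None,(.4254,.406,.15,166.1),(.4254,.406,.004,166.1))
p,d=bot.capture("side"); q,d=bot.capture("top")
cv2.imwrite("pics/m6.png",np.hstack([cv2.resize(p[140:280,320:470],None,fx=2.5,fy=2.5),cv2.resize(q[170:310,380:545],None,fx=2.5,fy=2.5)])[:,:,::-1])
for b in blobs("top",(q.max(-1)<45)&(cloud("top",d)[...,2]<.085),(412,215,520,290),0.063,50):print("recess",*b)
h=cv2.cvtColor(q,cv2.COLOR_RGB2HSV)
for b in blobs("top",(h[...,2]>170)&(h[...,1]<40),(470,215,530,285),.072,80):print("white",*b)
```

```text
t34.98 [ 0.4526 -0.1305  0.2191] psi-172.1 q [-0.28  0.02 -0.18  1.37 -0.   -0.42] F [ 0.8 -0.4  0.4] w1.001
(0.43, 0.06, 0.2) 176 -> [-0.019, 0.959, 0.095] 0.033
-- new call
(0.425, 0.24, 0.2) 166.1 -> [0.088, 0.896, 0.0] 0.0275
-- new call
(0.4254, 0.406, 0.15) 166.1 -> [0.197, 0.806, 0.25] 0.0
(0.4254, 0.406, 0.004) 166.1 -> [0.197, 0.806, 0.98] 0.0
recess [436.7 247.3] 518 (array([ 541.4, -170.8]), array([86.4, 75.5]), -48.3) [ 0.5359 -0.1765]
recess [508.4 245. ] 161 (array([ 543.5, -346.5]), array([41.3, 23.7]), 5.6) [ 0.5448 -0.3465]
white [493.8 237. ] 355 (array([ 560.3, -309. ]), array([70.1, 30.8]), 8.1) [ 0.5625 -0.3093]
```

View pics/m6.png

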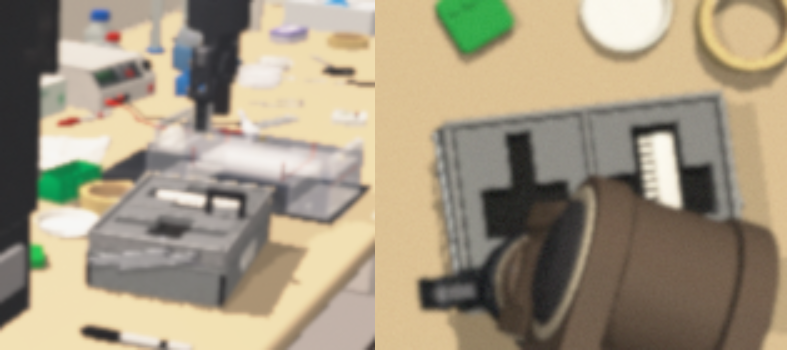

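The comb is in its slot: side crop (190,198), top crop (660,165). Next the tweezers, with a half-open gripper to stay clear of the green decoy.

Request:
jog_arm(
  rows=[
    [-0.1, [0, 0.3, 0.095], 0.01],
    [-0.1, [-0.01, 0.6, 0.095], 0.02],
    [-0.1, [-0.019, 0.959, 0.095], 0.033],
    [-0.1, [-0.019, 0.959, 0.095], 0.033],
    [-0.1, [-0.019, 0.959, 0.095], 0.033],
  ],
)

```text
t: 35.7
ee_pos: [0.4312, 0.0592, 0.1998]
orientation: [0.035, 0.999, -0.0, -0.0]
force: [-0.2, 1.2, 0.2]
grip_width: 0.548
```

Request:
jog_arm(
  rows=[
    [-0.1, [0.03, 0.3, 0], 0.01],
    [-0.1, [0.06, 0.6, 0], 0.02],
    [-0.1, [0.088, 0.896, 0], 0.0275],
    [-0.1, [0.088, 0.896, 0], 0.0275],
    [-0.1, [0.088, 0.896, 0], 0.0275],
  ],
)

```text
t: 36.33
ee_pos: [0.4266, 0.2381, 0.1997]
orientation: [0.123, 0.992, -0.001, -0.0]
force: [-0.2, -0.7, -0.0]
grip_width: 0.549
```

Request:
jog_arm(
  rows=[
    [-0.1, [0.07, 0.3, 0.1], 0],
    [-0.1, [0.14, 0.6, 0.25], 0],
    [-0.1, [0.197, 0.806, 0.25], 0],
    [-0.1, [0.197, 0.806, 0.25], 0],
    [-0.1, [0.197, 0.806, 0.5], 0],
    [-0.1, [0.197, 0.806, 0.7], 0],
    [-0.1, [0.197, 0.806, 0.7], 0],
    [-0.1, [0.197, 0.806, 0.7], 0],
  ],
)

```text
t: 37.33
ee_pos: [0.4279, 0.4046, 0.062]
orientation: [0.123, 0.992, 0.001, 0.001]
force: [0.6, -0.2, 0.5]
grip_width: 0.548
```

Run:
```python
from h import *
plan((.4254,.406,.004,166.1))
p,d=bot.capture("side"); q,d=bot.capture("top")
cv2.imwrite("pics/m7.png",np.hstack([cv2.resize(p[280:420,240:390],None,fx=2.5,fy=2.5),cv2.resize(q[220:330,120:285],None,fx=2.5,fy=3.1819)[:350]])[:,:,::-1])
```

```text
t37.33 [0.4279 0.4046 0.062 ] psi165.9 q [ 0.76  0.29 -0.21  1.07 -0.    1.  ] F [ 0.6 -0.2  0.5] w0.548
(0.4254, 0.406, 0.004) 166.1 -> [0.014, 0.003, 0.29] -0.0006
```

View pics/m7.png

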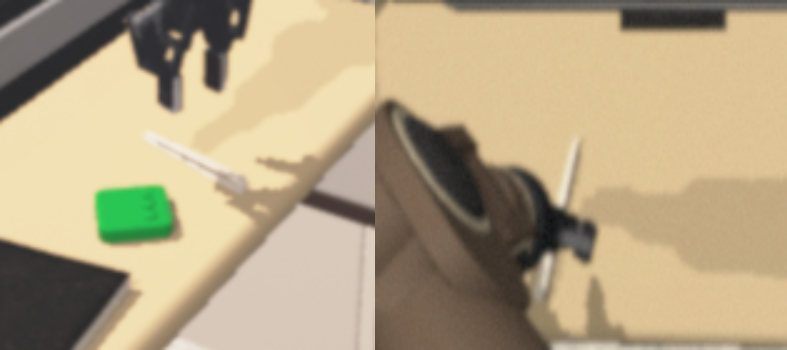

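The side crop shows the tweezers' ends at (148,135) and (242,188), with the fingers straddling them. I'll cross-check with the side camera.

Run:
```python
from h import *
print(ray("side",[240+148/2.5,240+242/2.5],[280+135/2.5,280+186/2.5],.006).round(4))
```

```text
[[0.4813 0.3965 0.006 ]
 [0.3656 0.4247 0.006 ]]
```

Request:
jog_arm(
  rows=[
    [-0.1, [0.018, 0.006, 0.1], 0],
    [-0.1, [0.018, 0.006, 0.2], 0],
    [-0.1, [0.018, 0.006, 0.29], 0],
    [-0.1, [0.018, 0.006, 0.29], 0],
    [1, [0.018, 0.006, 0.29], 0],
    [1, [0.018, 0.006, 0.29], 0],
    [1, [0.018, 0.006, 0.29], 0],
    [1, [0.018, 0.006, 0.29], 0],
    [1, [0.018, 0.006, 0.29], 0],
    [1, [0.018, 0.006, 0.29], 0],
    [1, [0.018, 0.006, 0.29], 0],
  ],
  newtons=40,
)

```text
t: 38.8
ee_pos: [0.4238, 0.4081, 0.0031]
orientation: [0.122, 0.993, 0.001, 0.001]
force: [0.0, -0.1, 6.0]
grip_width: 0.062
```

Run:
```python
from h import *
tx,ty=cw(0,64.5)
plan((.4245,.407,.19,166.1),(.425,.24,.19,166.1),None,(.43,.06,.2,177),None,(.46,-.11,.2,187.8),None,(tx,ty,.16,187.8),(tx,ty,.11,187.8))
```

```text
t38.80 [0.4238 0.4081 0.0031] psi166.0 q [ 0.77  0.33 -0.29  0.95  0.    1.01] F [ 0.  -0.1  6. ] w0.062
(0.4245, 0.407, 0.19) 166.1 -> [-0.006, -0.003, -0.935] -0.0003
(0.425, 0.24, 0.19) 166.1 -> [-0.21, -0.812, -0.936] -0.0003
-- new call
(0.43, 0.06, 0.2) 177 -> [-0.24, -0.868, -0.05] -0.0303
-- new call
(0.46, -0.11, 0.2) 187.8 -> [-0.194, -0.841, 0.0] -0.03
-- new call
(np.float64(0.5209), np.float64(-0.1861), 0.16) 187.8 -> [-0.25, -0.418, 0.2] 0.0
(np.float64(0.5209), np.float64(-0.1861), 0.11) 187.8 -> [-0.25, -0.418, 0.45] 0.0
```

Request:
jog_arm(
  rows=[
    [1, [0, 0, -0.2], 0],
    [1, [0, 0, -0.5], 0],
    [1, [0, 0, -0.8], 0],
    [1, [0, 0, -0.935], 0],
    [1, [-0.07, -0.3, -0.935], 0],
    [1, [-0.14, -0.6, -0.935], 0],
    [1, [-0.21, -0.812, -0.935], 0],
    [1, [-0.21, -0.812, -0.935], 0],
    [1, [-0.21, -0.812, -0.935], 0],
  ],
)

```text
t: 39.92
ee_pos: [0.4248, 0.2399, 0.1891]
orientation: [0.122, 0.993, 0.0, 0.0]
force: [0.3, 0.6, -0.9]
grip_width: 0.056
```

Request:
jog_arm(
  rows=[
    [1, [-0.08, -0.3, -0.05], -0.01],
    [1, [-0.16, -0.6, -0.05], -0.02],
    [1, [-0.24, -0.868, -0.05], -0.0303],
    [1, [-0.24, -0.868, -0.05], -0.0303],
    [1, [-0.24, -0.868, -0.05], -0.0303],
  ],
)

```text
t: 40.55
ee_pos: [0.4296, 0.0605, 0.199]
orientation: [0.027, 1.0, 0.0, -0.0]
force: [0.6, -0.0, -0.5]
grip_width: 0.051
```

Request:
jog_arm(
  rows=[
    [1, [-0.07, -0.3, 0], -0.01],
    [1, [-0.14, -0.6, 0], -0.02],
    [1, [-0.194, -0.841, 0], -0.03],
    [1, [-0.194, -0.841, 0], -0.03],
    [1, [-0.194, -0.841, 0], -0.03],
  ],
)

```text
t: 41.18
ee_pos: [0.4594, -0.1089, 0.1987]
orientation: [-0.068, 0.998, 0.0, -0.0]
force: [0.8, 0.3, -0.8]
grip_width: 0.058
```

Request:
jog_arm(
  rows=[
    [1, [-0.13, -0.22, 0.1], 0],
    [1, [-0.25, -0.418, 0.2], 0],
    [1, [-0.25, -0.418, 0.3], 0],
    [1, [-0.25, -0.418, 0.43], 0],
    [1, [-0.25, -0.418, 0.43], 0],
    [1, [-0.25, -0.418, 0.43], 0],
  ],
)

```text
t: 41.92
ee_pos: [0.5204, -0.1852, 0.1141]
orientation: [-0.068, 0.998, -0.0, 0.0]
force: [0.3, -0.5, -0.8]
grip_width: 0.059
```

Run:
```python
from h import *
plan((*cw(0,64.5),.067,187.8))
p,d=bot.capture("side"); q,d=bot.capture("top")
cv2.imwrite("pics/m8.png",np.hstack([cv2.resize(p[140:280,320:470],None,fx=2.5,fy=2.5),cv2.resize(q[170:310,380:545],None,fx=2.5,fy=2.5)])[:,:,::-1])
```

```text
t41.92 [ 0.5204 -0.1852  0.1141] psi-172.2 q [-0.34  0.2  -0.21  1.16  0.   -0.48] F [ 0.3 -0.5 -0.8] w0.059
(np.float64(0.5209), np.float64(-0.1861), 0.067) 187.8 -> [-0.002, -0.005, 0.236] 0.0001
```

View pics/m8.png

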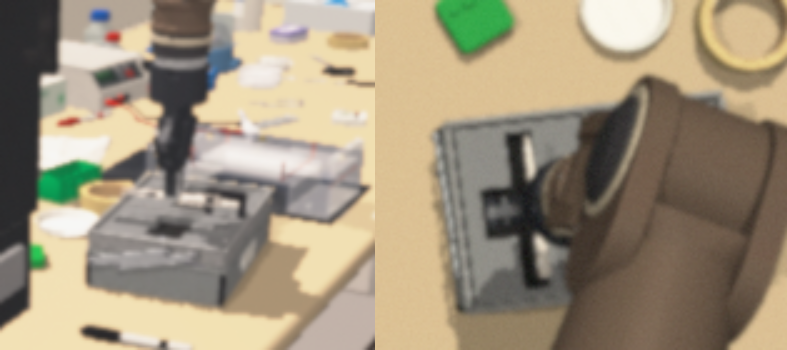

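The tweezers are parallel to and centred on the narrow slot (rows 137–282 against 133–287). I'm lowering, releasing and retreating.

Request:
jog_arm(
  rows=[
    [1, [-0.002, -0.005, 0.08], 0],
    [1, [-0.002, -0.005, 0.16], 0],
    [1, [-0.002, -0.005, 0.232], 0],
    [1, [-0.002, -0.005, 0.232], 0],
    [1, [-0.002, -0.005, 0.232], 0],
  ],
)

```text
t: 42.65
ee_pos: [0.52, -0.1874, 0.066]
orientation: [-0.067, 0.998, 0.0, -0.0]
force: [-0.5, -0.8, 0.6]
grip_width: 0.052
```

Run:
```python
from h import *
plan()
```

```text
t42.65 [ 0.52   -0.1874  0.066 ] psi-172.3 q [-0.35  0.23 -0.28  1.06 -0.   -0.48] F [-0.5 -0.8  0.6] w0.052
```

Request:
jog_arm(
  rows=[
    [0.4, [0, 0, 0], 0],
    [0.4, [0, 0, 0], 0],
    [0.4, [0, 0, 0], 0],
    [0.4, [0, 0, 0], 0],
    [0.4, [0, 0, -0.12], 0],
    [0.4, [0, 0, -0.4], 0],
    [-1, [0, 0, -0.85], 0],
    [-1, [0, 0, -0.85], 0],
    [-1, [0.3, 0.4, -0.85], 0],
    [-1, [0.6, 0.8, -0.85], 0],
    [-1, [0.8, 0.98, -0.85], 0],
    [-1, [0.8, 0.98, -0.85], 0],
    [-1, [0.8, 0.98, -0.85], 0],
  ],
)

```text
t: 44.28
ee_pos: [0.3329, -0.0131, 0.2374]
orientation: [-0.069, 0.998, 0.0, 0.001]
force: [0.6, -0.3, 0.4]
grip_width: 1.0
```

Request:
jog_arm(
  rows=[
    [-1, [0.2, 0.4, 0], 0],
    [-1, [0.3, 0.8, 0], 0],
    [-1, [0.3, 0.8, 0], 0],
    [-1, [0.3, 0.8, 0], 0],
  ],
)

```text
t: 44.78
ee_pos: [0.2539, 0.1383, 0.2369]
orientation: [-0.071, 0.997, 0.0, 0.0]
force: [0.2, -0.2, 1.0]
grip_width: 1.003
```

Run:
```python
from h import *
plan()
p,d=bot.capture("side"); q,d=bot.capture("top");P=cloud("top",d);Z=P[...,2]
cv2.imwrite("pics/m9.png",np.hstack([cv2.resize(p[140:300,320:470],None,fx=2.5,fy=2.5),cv2.resize(q[190:310,385:545],None,fx=2.5,fy=3.3333)])[:,:,::-1])
for b in blobs("top",(Z>0.095)&(Z<.13),(380,190,560,312),0.112,5):print("pull",*b)
h=cv2.cvtColor(q,cv2.COLOR_RGB2HSV)
for b in blobs("top",(h[...,2]>150)&(h[...,1]<40),(420,215,530,285),.072,20):print("white",*b)
for b in blobs("top",(Z>.06)&(Z<.07),(415,215,525,290),.063,50):print("low",*b)
lab=cv2.cvtColor(q,cv2.COLOR_RGB2LAB).astype(int)
for b in blobs("top",(np.abs(lab-[193,131,153])[...,1:].sum(-1)>14)|(lab[...,0]<110),(335,235,375,310),.012):print("pen",*b)
```

```text
t44.77 [0.2539 0.1383 0.2369] psi-171.8 q [ 0.5  -0.32 -0.43  1.47  0.    0.36] F [ 0.2 -0.2  1. ] w1.003
pull [474.5 273.7] 138 (array([ 474.9, -253.5]), array([52.9, 13.8]), 8.7) [ 0.4746 -0.2535]
white [495.  248.2] 668 (array([ 536.3, -312.1]), array([119.2,  32.1]), 7.8) [ 0.536  -0.3122]
white [440.5 254.9] 180 (array([ 522.2, -184.2]), array([123.5,   9.9]), 7.1) [ 0.5177 -0.184 ]
low [494.6 247.4] 1047 (array([ 538.4, -314.7]), array([135.8, 102.4]), 12.3) [ 0.5384 -0.3138]
low [440.5 253.1] 858 (array([ 521.7, -185.8]), array([150.2,  83.9]), 7.0) [ 0.5223 -0.1858]
pen [352.2 273.3] 230 (array([469.3,  19.7]), array([132.8,  10.6]), 7.1) [0.4706 0.02  ]
```

View pics/m9.png

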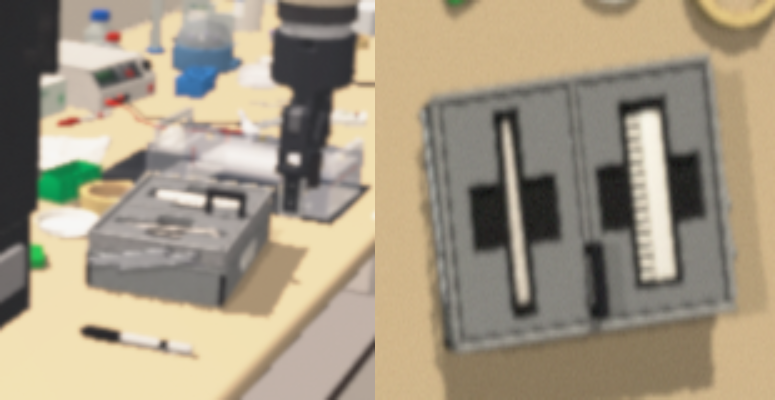

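The comb (655,195) and tweezers (515,210) both sit in their recesses. The pull is back at its starting reading and the pen hasn't moved, so I'm handing in.

```bash
python3 -c "
from cell import bot
print(bot.close_job())"
```

```text
the job is handed in; nothing more can be done
None
```

The gel kit is put away and the job is handed in, at about 45 s on the robot's clock. No verdict is reported, so this rests on my own checks.

**What I did:** I swung the tray up and back by its pull and laid the slide box and timer side by side in the compartment. I brought the tray down under grip, then placed the comb and tweezers in their own inserts.

**Last checks:**
- **Tray:** the pull was back at its starting camera position, (474.9, -253.5) mm against (474.9, -253.4) at the start, so the tray is down.
- **Comb and tweezers:** both centres read within about 3 mm of their recess centres, and their lengths were within about 1° of the caddy's axis.
- **Slide box and timer:** both lay flat in the compartment when last seen, before the tray went down over them. They are hidden now, so I could not check them again.
- **Felt pen and arm:** the pen read unmoved to within 0.2 mm, and the arm stands clear of everything.

**One disagreement:** around the caddy, camera y for the pull read about 4 mm higher than the arm's own measurement. I used the arm's value to set the caddy's position for placing, and no grasp or placing failed.

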